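Load the reagent containers into their adapters

ROBOT

A 6-joint arm with a two-finger parallel gripper is mounted at the origin on the work surface. World frame = base frame: x ahead of the robot, y to its left, z up, the work surface at z = 0. Lengths are in m, angles in degrees, forces in N, time in s.
With the tool pointing down it reaches from about 0.35 to 0.875 m from the base axis. Payload 4.2 kg.
Tool frame: the origin (TCP) lies on the centre line of the jaws, within the pads' length; the fingertips stand 25 mm ahead of it and the grasp point (between the pads) lies 6 mm ahead of it; z points along the fingers, y is the line along which they close (so a half turn about z gives the same grasp; the last joint's range is limited). The gripper opens to 87 mm and grips with 3 to 60 N. Pads are 19 mm wide; open, the fingers measure 117 mm over their backs; the gripper's body (75 mm by 190 mm) begins 51 mm behind the grasp point.
Start: joints at [-56.459, 22.042, 0.453, 0, -68.411, -14.817], TCP at [0.201, -0.592, 0.248] pointing down, gripper open.
Joint ranges: [-179.83, 179.83], [-69.29, 118.12], [-61.27, 80.66], [-181.25, 117.63], [-171.15, -9.14], [-177.46, 177.46]. Speed limits (degrees/s): [159.86, 159.86, 180, 180, 180, 180].

INTERFACE

Orientations are given as a 3x3 rotation matrix whose columns are the frame's x, y, z axes.
In Python, from station import r gives the robot as it stands.
- The arm moves only by the tool move_arm, never from a script. Its argument "series" is a list of rows, each an object with "grip": the opening, from 0 (shut) to 1 (fully open); "xyz": the shift along the tool's x, y, z in mm, a list of three; "angular": the turn, a rotation vector about the tool's x, y, z in rad, a list of three. A call has 1 to 10 rows; each row is the pose to reach, as a shift and turn from the pose commanded when the call began, along the tool's axes at that moment; what a row does not reach only later rows make up. A row lasts 1/10 s, in which the tool goes at most 50 mm and 8.59 degrees, less where a joint would pass 70% of its speed; a pose out of reach is approached as far as the arm can. A call with a gripper value outside its range is refused whole. The fingers move at their own pace and stop on an object; the grip force is fixed at half the most. Time passes only in rows, so rows that repeat a pose let the fingers close. It gives the time, the measured TCP pose, the force, the opening and the grip force at its end, in the units of the state.
- r.sense(): the state, without advancing time (a new reading comes with each control period).
- r.capture(name): name is "side" or "top"; returns a dict with "img" (384x512x3 uint8, red, green, blue), "camera_matrix" (3x3 intrinsics, pixels), "rvec" (rotation vector, rad) and "tvec" (3), from world to camera coordinates, as OpenCV has them. Camera axes: x right, y down, z forward; pixel columns grow to the right and rows downward; lengths in m; the calibration is good to about 2 mm. A picture is of the moment at which its call begins. There is no depth.
- r.finish_job(): hands the job in; it is judged then, once.
The state is a dict: "time_s": time; "joints": joint angles; "joint_velocities": joint speeds; "effort": joint torques, N m; "tcp_pos": TCP position; "ee_rot": TCP orientation; "wrist_force": force on the tool from outside, world axes, zero at the start; "moment": the same for the moment, N m; "gripper_width": opening from 0.0 (shut) to 1.0 (fully open); "gripper_force": force on a finger pad.
Only numpy, scipy, OpenCV 4.12 (cv2) and the standard library are available. Lean on these libraries where they do the work, as an engineer would, in place of code of your own. Each camera call takes 0.05 s, during which the arm holds its last target. There are 200 camera calls.

TASK

Load the four reagent containers for the analyser: stand each one in the adapter on the bench whose recess has its outline (round bottle, square bottle, stepped cassette, small vial), fully down on the recess floor. Keep them upright all the time, and leave the rack of tubes and the glass beaker where they are.

Things in the scene. Friction and masses are not known exactly. Their poses are not given: they have to be found in the camera images.
- round_bottle_mid (a point): Loose white round reagent bottle with a grey screw cap, upright: body 54 mm diameter and straight up to about 55 mm above its foot, shoulder to 64 mm, cap 33 mm diameter, 80 mm high in all, about 110 g. This point is at its centre, half-way up; z up.
- square_bottle_mid (a point): Loose white square bottle with a round grey cap, upright: body 48 x 48 mm (sides along its x and y) and 56 mm high, cap 32 mm diameter, 70 mm high in all, about 90 g. This point is at its centre, half-way up; z up.
- cassette_mid (a point): Loose white stepped reagent cassette with two flat grey caps, upright: seen from above a wide block (54 mm across y, from x = -12 to +40 mm) with a narrow tail (28 mm across y, from x = -40 to -12 mm), 80 mm long in all; walls straight up to 58 mm, 64 mm high with the caps, about 120 g. x runs along it towards the wide end. This point is half-way along its length and half-way up (32 mm); z up. It fits its adapter only one way round.
- vial_mid (a point): Loose small round amber glass vial with a white cap, upright: body 30 mm diameter up to 50 mm, cap 26 mm diameter, 66 mm high in all, about 40 g. This point is at its centre, half-way up; z up.
- round_adapter: Adapter for the round bottle: black floor in a round white lip, recess 68 mm diameter, 80 mm outside. Fixed to the bench. Floor 4 mm thick, white lip 6 mm wide whose top is 10 mm above the bench (recess 6 mm deep). Origin: on the bench under the centre of the recess; z up.
- square_adapter: Adapter for the square bottle: black floor in a square white lip, recess 62 x 62 mm with sides along its x and y, 74 mm outside. Fixed to the bench. Floor 4 mm thick, white lip 6 mm wide whose top is 10 mm above the bench (recess 6 mm deep). Origin: on the bench under the centre of the recess; z up.
- cassette_adapter: Adapter for the cassette: black floor in a stepped white lip; recess 68 mm across y from x = -19 to +47 mm and 42 mm across y from x = -47 to -19 mm, 106 mm long outside. Fixed to the bench. Floor 4 mm thick, white lip 6 mm wide whose top is 10 mm above the bench (recess 6 mm deep). Origin: on the bench under the centre of the recess; x towards the wide end, so the cassette's x goes along it; the cassette's centre belongs over the origin.
- vial_adapter: Adapter for the small vial: black floor in a round white lip, recess 44 mm diameter, 56 mm outside. Fixed to the bench. Floor 4 mm thick, white lip 6 mm wide whose top is 10 mm above the bench (recess 6 mm deep). Origin: on the bench under the centre of the recess; z up.
- tube_rack_mid (a point): Bystander: loose white rack, 70 x 110 mm and 56 mm high, with six red-capped tubes up to 90 mm, to the left of the work. Must not be moved. This point is at its middle, 45 mm up.
- beaker_mid (a point): Bystander: loose glass beaker, 70 mm diameter, 85 mm high, to the right of the work. Must not be moved. This point is at its middle, half-way up.
There are look-alikes about, which are no part of the job. Of the things that look like the part that bears vial_mid, take the one that is farthest from the robot's base at the start.

How it is judged (in metres and radians):
At the end, for the whole second after the job is handed in: Each container stands upright (within 3.4 degrees) and at rest on the floor of its own adapter (within 2.5 mm of fully down), its centre within 12 mm of the adapter's centre seen from above (horizontal distance between round_bottle_mid and round_adapter below 0.012 m and z of round_bottle_mid in the frame of round_adapter between 0.04 and 0.0465 m and angle between each of round_bottle_mid, square_bottle_mid, cassette_mid, vial_mid's own z axis and vertical below 0.06 rad and linear speed of each of round_bottle, square_bottle, cassette, vial below 0.02 m/s and horizontal distance between square_bottle_mid and square_adapter below 0.012 m and z of square_bottle_mid in the frame of square_adapter between 0.035 and 0.0415 m and horizontal distance between cassette_mid and cassette_adapter below 0.012 m and z of cassette_mid in the frame of cassette_adapter between 0.032 and 0.0385 m and horizontal distance between vial_mid and vial_adapter below 0.012 m and z of vial_mid in the frame of vial_adapter between 0.033 and 0.0395 m); the robot touches nothing.
It fails at once if a reagent container is tipped more than 35 degrees (angle between any of round_bottle_mid, square_bottle_mid, cassette_mid, vial_mid's own z axis and vertical above 0.61 rad).
It fails at once if the tube rack is moved more than 25 mm (distance of tube_rack_mid from where it was at the start of the episode above 0.025 m).
It fails at once if the beaker is moved more than 25 mm (distance of beaker_mid from where it was at the start of the episode above 0.025 m).
It also fails if it takes over 104 s, if anything falls off the work surface, if the arm or the gripper's body presses on something with over 40 N, if the wrist force passes 120 N, or if a joint passes its speed limit or range.

## Working session

There is one attempt and no reset: what is moved stays moved. The work goes in short steps, Python scripts to look and compute and a tool call to move; the robot and the scene stay as the last step left them, time stands still between calls to the robot, and variables do not carry over. Pictures are saved under pics/ and viewed, at most 14 in all, crops included, and the job is handed in when it is done.

Besides the shell and the picture viewer there is one more tool, called as name(argument=value, ...), one argument or row to a line, values as JSON. move_arm: Moves the arm, as the interface text tells. Its arguments: {"type":"object","properties":{"series":{"type":"array"}},"required":["series"]}

```bash
ls; mkdir -p pics; python3 - <<'E'
from station import r
import cv2,numpy as np
s=r.sense(); print(s)
for n in("top","side"):
    c=r.capture(n); cv2.imwrite(f"pics/{n}0.png",cv2.cvtColor(c["img"],cv2.COLOR_RGB2BGR))
    R=cv2.Rodrigues(np.array(c["rvec"],float))[0]; print(n,c["camera_matrix"],(-R.T@np.array(c["tvec"]).ravel()),R[2])
    cv2.imwrite(f"pics/{n}0b.png",cv2.resize(cv2.cvtColor(c["img"],cv2.COLOR_RGB2BGR),(800,600),interpolation=cv2.INTER_CUBIC))
    np.savez(f"{n}0.npz",**c)
E
```

```text
pics
{'time_s': 0.0, 'joints': array([-5.64586258e+01,  2.20888439e+01,  3.79964345e-01, -2.92305826e-02,
       -6.84115046e+01, -1.48153666e+01]), 'joint_velocities': array([-0.00163776,  0.02753103, -0.12546965,  0.05999041, -0.0169091 ,
        0.03914076]), 'effort': array([-1.26738973e-04, -3.90657306e+01,  1.87412131e+01,  4.21978757e+00,
        1.11231304e-02, -1.85868294e-04]), 'tcp_pos': array([ 0.20048212, -0.5913894 ,  0.24648039]), 'ee_rot': array([[-9.47125024e-01, -3.20863838e-01, -7.65522983e-04],
       [-3.20864742e-01,  9.47122888e-01,  2.01331516e-03],
       [ 7.90443096e-05,  2.15249050e-03, -9.99997680e-01]]), 'wrist_force': array([-0.06789309,  0.95784306, -0.61721537]), 'moment': array([-0.02581435,  0.00270291,  0.02987974]), 'gripper_force': 0.0, 'gripper_width': 0.9994062669280274}
top [[485.6846175    0.         252.71502324]
 [  0.         485.6846175  191.02011013]
 [  0.           0.           1.        ]] [ 0.35551234 -0.01050847  1.34149385] [ 0.13539114  0.00487364 -0.99078024]
side [[476.07269414   0.         259.80509725]
 [  0.         476.07269414 196.27045623]
 [  0.           0.           1.        ]] [-0.14580552 -0.65551555  0.80577792] [ 0.58080756  0.54465903 -0.60498688]
```

View pics/top0b.png

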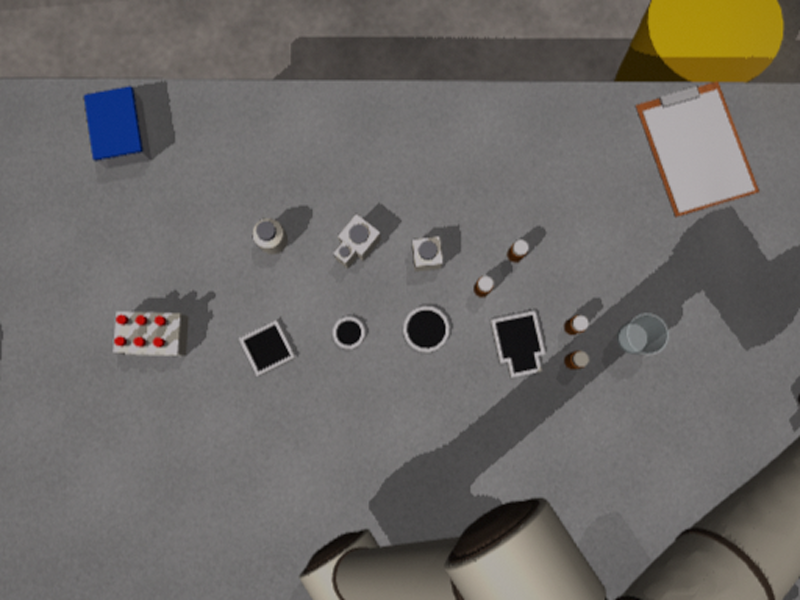

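View pics/side0b.png

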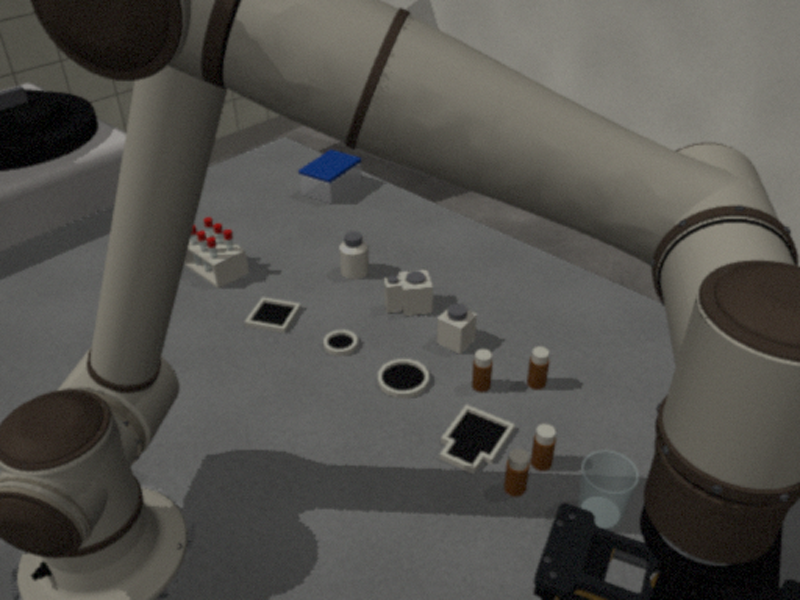

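Top view (800x600): round bottle (268,233), cassette (357,238), square bottle (428,250). Adapters: square (267,348), vial (349,332), round (427,329), cassette (519,342). Possible vials: (518,248), (485,285), (577,323), (577,359). Next I'll take close crops.

```bash
cat > h.py <<'E'
import numpy as np,cv2
def crop(img,x0,y0,w,h,k,name):
    b=cv2.resize(cv2.cvtColor(img,cv2.COLOR_RGB2BGR)[y0:y0+h,x0:x0+w],None,fx=k,fy=k,interpolation=cv2.INTER_CUBIC)
    for x in range(x0-x0%10+10,x0+w,10):
        cv2.line(b,((x-x0)*k+k//2,0),((x-x0)*k+k//2,6),(0,255,255),1)
        if x%20==0: cv2.putText(b,str(x),((x-x0)*k-10,18),0,.4,(0,255,255),1)
    for y in range(y0-y0%10+10,y0+h,10):
        cv2.line(b,(0,(y-y0)*k+k//2),(6,(y-y0)*k+k//2),(0,255,255),1)
        if y%20==0: cv2.putText(b,str(y),(8,(y-y0)*k+5),0,.4,(0,255,255),1)
    cv2.imwrite(name,b)
def back(c,px,z):
    """pixels -> world points on plane z"""
    R=cv2.Rodrigues(np.array(c["rvec"],float))[0]; t=np.array(c["tvec"],float).ravel()
    px=np.atleast_2d(np.array(px,float)); d=np.c_[px,np.ones(len(px))]@np.linalg.inv(c["camera_matrix"]).T@R
    o=-R.T@t; return (o+d*((z-o[2])/d[:,2])[:,None])[:,:2]
def proj(c,P):
    return cv2.projectPoints(np.array(P,float).reshape(-1,3),np.array(c["rvec"],float),np.array(c["tvec"],float),np.array(c["camera_matrix"],float),None)[0].reshape(-1,2)
E
python3 - <<'E'
from h import *
c=np.load("top0.npz")
crop(c["img"],150,130,150,115,5,"pics/ca.png"); crop(c["img"],250,130,150,115,5,"pics/cb.png")
for p,z in (((518,243),.066),((485,283),.066),((578,321),.066),((577,357),.066)):
    w=back(c,np.array(p)/1.5625,z)[0]; print(w,np.linalg.norm(w))
E
```

```text
[ 0.62683333 -0.21449884] 0.6625177605135885
[ 0.55719866 -0.15732495] 0.5789831431439462
[ 0.49312788 -0.31356787] 0.5843799356997164
[ 0.43241949 -0.31027896] 0.5322214272322401
```

View pics/ca.png

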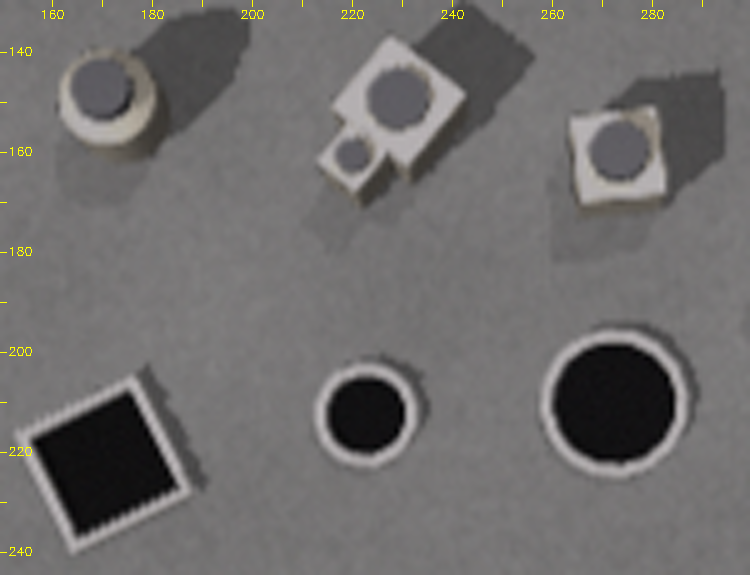

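View pics/cb.png

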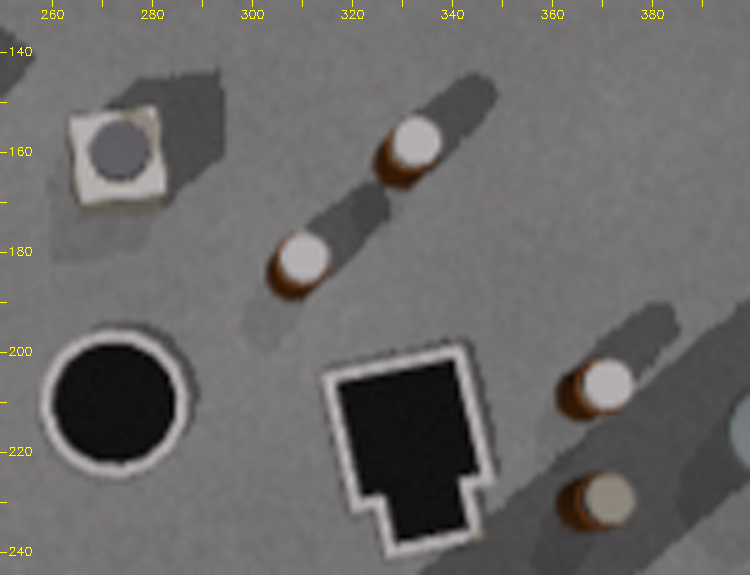

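Crop A shows the round cap at (102,88), the cassette's big cap at (399,98), the square bottle's cap at (621,150), and three adapters. Crop B shows the vials and the cassette adapter. The vial farthest from the base (0.66 m, next is 0.58 m) has its cap at crop pixel (417,141); it is white and amber like the others. Measuring all of them now.

```bash
cat > m.py <<'E'
from h import *
c=np.load("top0.npz")
A=lambda *p:np.array([[150+(x-2)/5,130+(y-2)/5] for x,y in p])
B=lambda *p:A(*p)+[100,0]
ang=lambda v:np.degrees(np.arctan2(v[1],v[0]))
def sq(P,n):
    e=np.roll(P,-1,0)-P; print(n,P.mean(0).round(4),"sides",(np.linalg.norm(e,axis=1)*1e3).round(1),"ang",[round(ang(v)%90,1) for v in e])
print("round",back(c,A((102,88)),.08))
sq(back(c,A((570,117),(656,107),(666,193),(580,205)),.056),"sqbottle"); print("  cap",back(c,A((621,150)),.07))
def ca(P,n,L):
    w=(P[0]+P[1])/2; t=(P[2]+P[3])/2; print(n,((w+t)/2).round(4),"len",np.linalg.norm(w-t),L,"yaw",ang(w-t),"widths",np.linalg.norm(P[0]-P[1]),np.linalg.norm(P[2]-P[3]),ang(P[1]-P[0]),ang(P[3]-P[2]))
ca(back(c,A((392,37),(467,97),(355,192),(317,160)),.058),"cassette",.08)
k=back(c,A((399,98),(353,155)),.064); print("  caps",k.round(4),ang(k[0]-k[1]))
print("vial",back(c,B((417,141)),.066))
sq(back(c,A((15,437),(138,375),(192,490),(73,553)),.010),"sqadapter")
f=lambda p,n:print(n,back(c,A(p),.010).round(4))
f((367,414.5),"vialad"); f((614.5,401.5),"roundad")
ca(back(c,B((322,377),(462,343),(483,537),(388,557)),.010),"cassad",.106)
# check with side view: reproject
d=np.load("side0.npz")
E
python3 m.py
```

```text
round [[0.64416077 0.21611017]]
sqbottle [ 0.614  -0.0589] sides [46.8 47.5 46.7 48.5] ang [np.float64(7.1), np.float64(6.4), np.float64(8.4), np.float64(6.5)]
  cap [[ 0.61409638 -0.05994119]]
cassette [0.6316 0.068 ] len 0.07801630770148789 0.08 yaw -39.47021471982154 widths 0.05257125609331332 0.027042177404063138 -128.87222179091447 49.99960221107381
  caps [[0.6431 0.0591]
 [0.6118 0.0834]] -37.76358452652784
vial [[ 0.62063828 -0.21835455]]
sqadapter [0.4496 0.2212] sides [75.2 70.5 73.  71.8] ang [np.float64(27.4), np.float64(26.4), np.float64(28.4), np.float64(28.1)]
vialad [[0.4774 0.0774]]
roundad [[ 0.4853 -0.0587]]
cassad [ 0.4579 -0.2228] len 0.10492921717420603 0.106 yaw 12.196782507552841 widths 0.07979708270852809 0.053174857213201136 -76.00415304210559 102.13126747324931
```

```bash
cat > ov.py <<'E'
from h import *
def outl(x,y,yaw,kind,z):
    t=np.linspace(0,2*np.pi,41); 
    if isinstance(kind,float): P=np.c_[np.cos(t),np.sin(t)]*kind
    else: P=np.array(kind+[kind[0]])
    a=np.radians(yaw); P=P@np.array([[np.cos(a),np.sin(a)],[-np.sin(a),np.cos(a)]])+[x,y]
    return np.c_[P,np.full(len(P),z)]
S=lambda h:[(h,h),(-h,h),(-h,-h),(h,-h)]
C=[(.04,.027),(-.012,.027),(-.012,.014),(-.04,.014),(-.04,-.014),(-.012,-.014),(-.012,-.027),(.04,-.027)]
CA=[(.053,.04),(-.025,.04),(-.025,.027),(-.053,.027),(-.053,-.027),(-.025,-.027),(-.025,-.04),(.053,-.04)]
L=[outl(.644,.216,0,.027,0),outl(.644,.216,0,.0165,.08),outl(.614,-.0592,7.1,S(.024),0),outl(.614,-.0592,7.1,S(.024),.056),
outl(.6316,.068,-39,C,0),outl(.6316,.068,-39,C,.058),outl(.6206,-.2184,0,.015,0),outl(.6206,-.2184,0,.013,.066),
outl(.4496,.2212,27.6,S(.037),.01),outl(.4774,.0774,0,.028,.01),outl(.4853,-.0587,0,.04,.01),outl(.4579,-.2228,12.8,CA,.01)]
def draw(c,x0,y0,w,h,k,L=L):
    b=cv2.resize(cv2.cvtColor(c["img"],cv2.COLOR_RGB2BGR)[y0:y0+h,x0:x0+w],None,fx=k,fy=k,interpolation=cv2.INTER_CUBIC)
    for P in L: cv2.polylines(b,[np.round((proj(c,P)-[x0,y0])*k+k/2).astype(int)],False,(0,255,0),1,cv2.LINE_AA)
    return b
E
python3 - <<'E'
from ov import *
cv2.imwrite("pics/ov.png",draw(np.load("side0.npz"),150,140,200,165,4)[:600])
cv2.imwrite("pics/ov2.png",draw(np.load("top0.npz"),150,130,200,115,4))
E
```

```text
(no output)
```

View pics/ov.png

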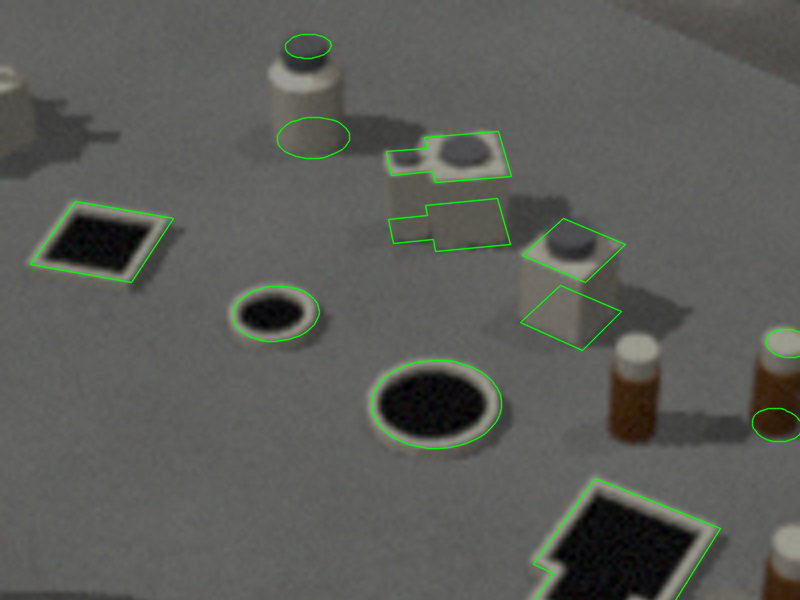

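View pics/ov2.png

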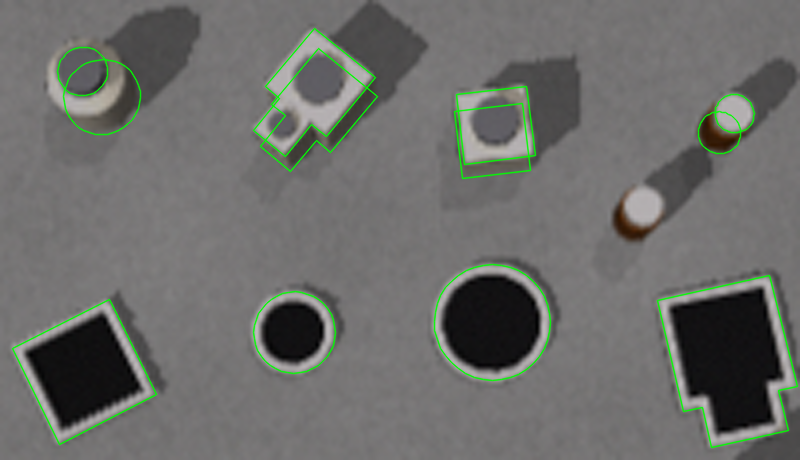

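Overlays agree in both views to about 2–3 mm, so the measurements hold. Chosen vial: (0.620,-0.218). Starting with it.

```bash
cat > go.py <<'E'
# usage: go.py x y z [phi]  -> shift (mm) and turn about tool z
import sys; from station import r; import numpy as np
a=list(map(float,sys.argv[1:])); s=r.sense(); R=np.array(s["ee_rot"])
cur=np.degrees(np.arctan2(R[1,1],R[0,1])); y=np.array([np.cos(np.radians(cur)),np.sin(np.radians(cur)),0]); z=np.array([0,0,-1.]); x=np.cross(y,z)
d=(np.array(a[:3])-s["tcp_pos"])*1e3; o=[round(float(d@v),1) for v in(x,y,z)]
w=((a[3]-cur+90)%180-90) if len(a)>3 else 0
print("t",s["time_s"],"tcp",s["tcp_pos"].round(4),"phi",round(cur,1),"shift",o,"len",np.linalg.norm(o).round(),"wz",round(-np.radians(w),3),"deg",round(w,1),"j6",s["joints"][5].round(1))
E
python3 go.py .6206 -.2184 .15
```

```text
t 0.1 tcp [ 0.2005 -0.5915  0.2466] phi 108.7 shift [-517.6, 218.5, 96.6] len 570.0 wz -0.0 deg 0 j6 -14.8
```

move_arm(
  series=[
    {"grip":1,"xyz":[-40,17,0],"angular":[0,0,0]},
    {"grip":1,"xyz":[-84,35,0],"angular":[0,0,0]},
    {"grip":1,"xyz":[-128,53,0],"angular":[0,0,0]},
    {"grip":1,"xyz":[-172,71,0],"angular":[0,0,0]},
    {"grip":1,"xyz":[-216,90,10],"angular":[0,0,0]},
    {"grip":1,"xyz":[-260,109,20],"angular":[0,0,0]},
    {"grip":1,"xyz":[-304,128,30],"angular":[0,0,0]},
    {"grip":1,"xyz":[-348,147,40],"angular":[0,0,0]},
    {"grip":1,"xyz":[-392,165,50],"angular":[0,0,0]},
    {"grip":1,"xyz":[-436,184,60],"angular":[0,0,0]},
  ],
)

```text
time_s: 1.1
tcp_pos: [0.5555, -0.276, 0.1868]
ee_rot: [[-0.947, -0.321, -0.001], [-0.321, 0.947, 0.0], [0.001, 0.0, -1.0]]
wrist_force: [0.2, -0.8, -0.3]
gripper_width: 1.004
gripper_force: 0.0
```

move_arm(
  series=[
    {"grip":1,"xyz":[-40,17,15],"angular":[0,0,0]},
    {"grip":1,"xyz":[-81,34,36],"angular":[0,0,0]},
    {"grip":1,"xyz":[-81,34,36],"angular":[0,0,0]},
    {"grip":1,"xyz":[-81,34,36],"angular":[0,0,0]},
  ],
)

```text
time_s: 1.5
tcp_pos: [0.6202, -0.2184, 0.1499]
ee_rot: [[-0.946, -0.323, -0.003], [-0.323, 0.946, 0.0], [0.003, 0.001, -1.0]]
wrist_force: [-0.3, -0.1, -0.7]
gripper_width: 1.003
gripper_force: 0.0
```

```bash
python3 go.py .6206 -.2184 .039
```

```text
t 1.5 tcp [ 0.6202 -0.2184  0.1499] phi 108.8 shift [-0.4, -0.1, 110.9] len 111.0 wz -0.0 deg 0 j6 -65.8
```

move_arm(
  series=[
    {"grip":1,"xyz":[0,0,40],"angular":[0,0,0]},
    {"grip":1,"xyz":[0,0,75],"angular":[0,0,0]},
    {"grip":1,"xyz":[0,0,100],"angular":[0,0,0]},
    {"grip":1,"xyz":[0,0,111],"angular":[0,0,0]},
    {"grip":1,"xyz":[0,0,111],"angular":[0,0,0]},
    {"grip":0.25,"xyz":[0,0,111],"angular":[0,0,0]},
    {"grip":0.2,"xyz":[0,0,111],"angular":[0,0,0]},
    {"grip":0.2,"xyz":[0,0,111],"angular":[0,0,0]},
    {"grip":0.2,"xyz":[0,0,111],"angular":[0,0,0]},
    {"grip":0.2,"xyz":[0,0,111],"angular":[0,0,0]},
  ],
)

```text
time_s: 2.5
tcp_pos: [0.6205, -0.2194, 0.0411]
ee_rot: [[-0.947, -0.321, 0.001], [-0.321, 0.947, -0.0], [-0.001, -0.0, -1.0]]
wrist_force: [0.0, -0.9, 0.4]
gripper_width: 0.631
gripper_force: 0.0
```

move_arm(
  series=[
    {"grip":0.2,"xyz":[0,0,0],"angular":[0,0,0]},
    {"grip":0.2,"xyz":[0,0,0],"angular":[0,0,0]},
  ],
)

```text
time_s: 2.7
tcp_pos: [0.6203, -0.2194, 0.0406]
ee_rot: [[-0.947, -0.321, 0.0], [-0.321, 0.947, 0.0], [-0.0, 0.0, -1.0]]
wrist_force: [-0.2, 0.0, -0.2]
gripper_width: 0.448
gripper_force: 0.0
```

move_arm(
  series=[
    {"grip":0,"xyz":[0,0,0],"angular":[0,0,0]},
    {"grip":0,"xyz":[0,0,0],"angular":[0,0,0]},
    {"grip":0,"xyz":[0,0,0],"angular":[0,0,0]},
    {"grip":0,"xyz":[0,0,0],"angular":[0,0,0]},
    {"grip":0,"xyz":[0,0,-20],"angular":[0,0,0]},
    {"grip":0,"xyz":[0,0,-50],"angular":[0,0,0]},
    {"grip":0,"xyz":[0,0,-85],"angular":[0,0,0]},
    {"grip":0,"xyz":[0,0,-110],"angular":[0,0,0]},
    {"grip":0,"xyz":[0,0,-120],"angular":[0,0,0]},
    {"grip":0,"xyz":[0,0,-120],"angular":[0,0,0]},
  ],
)

```text
time_s: 3.7
tcp_pos: [0.6209, -0.2196, 0.1619]
ee_rot: [[-0.947, -0.321, 0.003], [-0.321, 0.947, -0.0], [-0.003, -0.001, -1.0]]
wrist_force: [1.3, -0.0, -1.6]
gripper_width: 0.331
gripper_force: 30.0
```

```bash
python3 go.py .4774 .0774 .160
```

```text
t 3.7 tcp [ 0.6209 -0.2196  0.1619] phi 108.7 shift [40.6, 327.3, 1.9] len 330.0 wz -0.0 deg 0 j6 -65.8
```

move_arm(
  series=[
    {"grip":0,"xyz":[2,20,0],"angular":[0,0,0]},
    {"grip":0,"xyz":[6,55,0],"angular":[0,0,0]},
    {"grip":0,"xyz":[12,98,0],"angular":[0,0,0]},
    {"grip":0,"xyz":[18,142,0],"angular":[0,0,0]},
    {"grip":0,"xyz":[23,186,0],"angular":[0,0,0]},
    {"grip":0,"xyz":[28,230,0],"angular":[0,0,0]},
    {"grip":0,"xyz":[34,272,0],"angular":[0,0,0]},
    {"grip":0,"xyz":[39,307,0],"angular":[0,0,0]},
    {"grip":0,"xyz":[41,327,0],"angular":[0,0,0]},
    {"grip":0,"xyz":[41,327,0],"angular":[0,0,0]},
  ],
)

```text
time_s: 4.7
tcp_pos: [0.4746, 0.0784, 0.1589]
ee_rot: [[-0.946, -0.324, -0.003], [-0.324, 0.946, -0.001], [0.003, 0.0, -1.0]]
wrist_force: [1.0, -0.6, -0.6]
gripper_width: 0.336
gripper_force: 30.0
```

move_arm(
  series=[
    {"grip":0,"xyz":[0,0,30],"angular":[0,0,0]},
    {"grip":0,"xyz":[0,0,60],"angular":[0,0,0]},
    {"grip":0,"xyz":[0,0,75],"angular":[0,0,0]},
    {"grip":0,"xyz":[0,0,75],"angular":[0,0,0]},
    {"grip":0,"xyz":[0,0,75],"angular":[0,0,0]},
  ],
)

```text
time_s: 5.2
tcp_pos: [0.4765, 0.0764, 0.085]
ee_rot: [[-0.947, -0.32, -0.001], [-0.32, 0.947, -0.001], [0.002, -0.001, -1.0]]
wrist_force: [0.4, -0.2, -0.5]
gripper_width: 0.338
gripper_force: 30.0
```

```bash
python3 go.py .4774 .0774 .0445; python3 - <<'E'
from station import r; from ov import *
b=[]
c=r.capture("top"); s=r.sense()["tcp_pos"]
f=s[2]-.0406; t=[outl(s[0],s[1],0,.015,f),outl(s[0],s[1],0,.013,f+.066)]
c2=r.capture("side"); p=proj(c2,[.4774,.0774,.01])[0].astype(int)
a=draw(c,190,160,80,80,5,L+t); e=draw(c2,p[0]-35,p[1]-45,80,80,5,t+L[9:10])
cv2.imwrite("pics/v1.png",np.hstack([a,e]))
E
```

```text
t 5.2 tcp [0.4765 0.0764 0.085 ] phi 108.7 shift [-1.1, 0.7, 40.5] len 41.0 wz -0.0 deg 0 j6 -99.8
```

View pics/v1.png

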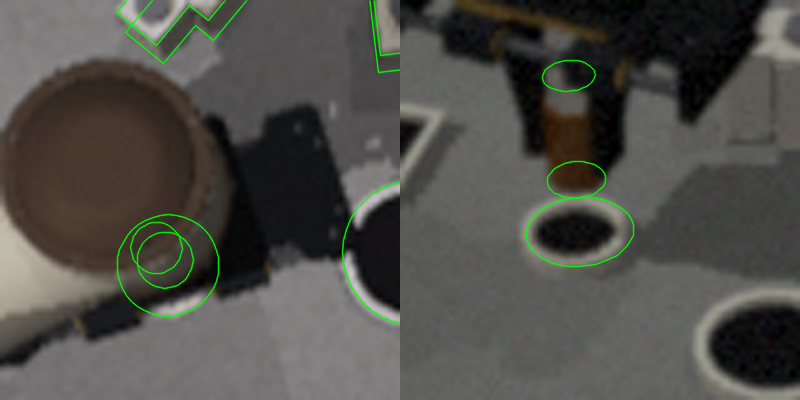

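The side crop shows the vial (568,180) upright and centred over its recess (572,232). Lowering.

move_arm(
  series=[
    {"grip":0,"xyz":[0,0,20],"angular":[0,0,0]},
    {"grip":0,"xyz":[0,0,33],"angular":[0,0,0]},
    {"grip":0,"xyz":[0,0,40],"angular":[0,0,0]},
    {"grip":0,"xyz":[0,0,40],"angular":[0,0,0]},
    {"grip":0,"xyz":[0,0,40],"angular":[0,0,0]},
  ],
)

```text
time_s: 5.8
tcp_pos: [0.4771, 0.0773, 0.0463]
ee_rot: [[-0.947, -0.321, 0.001], [-0.321, 0.947, 0.001], [-0.001, 0.0, -1.0]]
wrist_force: [0.2, -0.0, -0.1]
gripper_width: 0.339
gripper_force: 30.0
```

move_arm(
  series=[
    {"grip":0.9,"xyz":[0,0,0],"angular":[0,0,0]},
    {"grip":0.9,"xyz":[0,0,0],"angular":[0,0,0]},
    {"grip":0.9,"xyz":[0,0,0],"angular":[0,0,0]},
    {"grip":0.9,"xyz":[0,0,0],"angular":[0,0,0]},
    {"grip":0.9,"xyz":[0,0,-15],"angular":[0,0,0]},
    {"grip":1,"xyz":[0,0,-40],"angular":[0,0,0]},
    {"grip":1,"xyz":[0,0,-75],"angular":[0,0,0]},
    {"grip":1,"xyz":[0,0,-115],"angular":[0,0,0]},
    {"grip":1,"xyz":[0,0,-125],"angular":[0,0,0]},
    {"grip":1,"xyz":[0,0,-125],"angular":[0,0,0]},
  ],
)

```text
time_s: 6.8
tcp_pos: [0.4774, 0.0776, 0.1724]
ee_rot: [[-0.947, -0.321, 0.004], [-0.321, 0.947, 0.002], [-0.005, 0.001, -1.0]]
wrist_force: [0.6, -0.8, 0.2]
gripper_width: 0.993
gripper_force: 0.0
```

```bash
python3 go.py .614 -.0592 .160 97.1
```

```text
t 6.8 tcp [0.4774 0.0776 0.1724] phi 108.7 shift [-85.5, -173.4, 12.4] len 194.0 wz 0.203 deg -11.6 j6 -99.8
```

move_arm(
  series=[
    {"grip":1,"xyz":[-15,-30,0],"angular":[0,0,0.04]},
    {"grip":1,"xyz":[-33,-68,0],"angular":[0,0,0.1]},
    {"grip":1,"xyz":[-52,-106,0],"angular":[0,0,0.15]},
    {"grip":1,"xyz":[-70,-144,5],"angular":[0,0,0.203]},
    {"grip":1,"xyz":[-85,-173,12],"angular":[0,0,0.203]},
    {"grip":1,"xyz":[-85,-173,12],"angular":[0,0,0.203]},
    {"grip":1,"xyz":[-85,-173,12],"angular":[0,0,0.203]},
  ],
)

```text
time_s: 7.5
tcp_pos: [0.6114, -0.0601, 0.1557]
ee_rot: [[-0.993, -0.122, -0.005], [-0.122, 0.993, -0.0], [0.005, 0.0, -1.0]]
wrist_force: [-1.1, 0.2, -0.1]
gripper_width: 0.999
gripper_force: 0.0
```

```bash
python3 go.py .614 -.0592 .044 97.1
```

```text
t 7.5 tcp [ 0.6114 -0.0601  0.1557] phi 97.0 shift [-2.7, 0.6, 111.7] len 112.0 wz -0.002 deg 0.1 j6 -92.4
```

move_arm(
  series=[
    {"grip":1,"xyz":[0,0,40],"angular":[0,0,0]},
    {"grip":1,"xyz":[0,0,75],"angular":[0,0,0]},
    {"grip":1,"xyz":[0,0,103],"angular":[0,0,0]},
    {"grip":1,"xyz":[0,0,115],"angular":[0,0,0]},
    {"grip":0,"xyz":[0,0,115],"angular":[0,0,0]},
    {"grip":0,"xyz":[0,0,115],"angular":[0,0,0]},
    {"grip":0,"xyz":[0,0,115],"angular":[0,0,0]},
    {"grip":0,"xyz":[0,0,115],"angular":[0,0,0]},
    {"grip":0,"xyz":[0,0,115],"angular":[0,0,0]},
    {"grip":0,"xyz":[0,0,115],"angular":[0,0,0]},
  ],
)

```text
time_s: 8.5
tcp_pos: [0.6129, -0.0594, 0.0443]
ee_rot: [[-0.992, -0.123, 0.001], [-0.123, 0.992, 0.0], [-0.001, 0.0, -1.0]]
wrist_force: [-0.5, 1.8, 2.1]
gripper_width: 0.548
gripper_force: 30.0
```

move_arm(
  series=[
    {"grip":0,"xyz":[0,0,0],"angular":[0,0,0]},
    {"grip":0,"xyz":[0,0,0],"angular":[0,0,0]},
    {"grip":0,"xyz":[0,0,0],"angular":[0,0,0]},
  ],
)

```text
time_s: 8.8
tcp_pos: [0.6129, -0.0593, 0.0443]
ee_rot: [[-0.992, -0.124, 0.001], [-0.124, 0.992, 0.0], [-0.001, -0.0, -1.0]]
wrist_force: [-1.9, 1.2, 5.4]
gripper_width: 0.553
gripper_force: 30.0
```

move_arm(
  series=[
    {"grip":0,"xyz":[0,0,-20],"angular":[0,0,0]},
    {"grip":0,"xyz":[0,0,-50],"angular":[0,0,0]},
    {"grip":0,"xyz":[0,0,-85],"angular":[0,0,0]},
    {"grip":0,"xyz":[0,0,-110],"angular":[0,0,0]},
    {"grip":0,"xyz":[0,0,-126],"angular":[0,0,0]},
    {"grip":0,"xyz":[0,0,-126],"angular":[0,0,0]},
  ],
)

```text
time_s: 9.4
tcp_pos: [0.6137, -0.0596, 0.1717]
ee_rot: [[-0.992, -0.124, 0.005], [-0.124, 0.992, 0.0], [-0.005, -0.0, -1.0]]
wrist_force: [-0.4, -0.4, -1.3]
gripper_width: 0.547
gripper_force: 30.0
```

```bash
python3 go.py .4496 .2212 .17 117.6
```

```text
t 9.4 tcp [ 0.6137 -0.0596  0.1717] phi 97.1 shift [128.2, 298.9, 1.7] len 325.0 wz -0.358 deg 20.5 j6 -92.4
```

move_arm(
  series=[
    {"grip":0,"xyz":[8,18,0],"angular":[0,0,-0.03]},
    {"grip":0,"xyz":[22,52,0],"angular":[0,0,-0.08]},
    {"grip":0,"xyz":[39,92,0],"angular":[0,0,-0.13]},
    {"grip":0,"xyz":[56,132,0],"angular":[0,0,-0.18]},
    {"grip":0,"xyz":[73,172,0],"angular":[0,0,-0.23]},
    {"grip":0,"xyz":[90,212,0],"angular":[0,0,-0.28]},
    {"grip":0,"xyz":[107,250,0],"angular":[0,0,-0.33]},
    {"grip":0,"xyz":[121,282,0],"angular":[0,0,-0.358]},
    {"grip":0,"xyz":[128,299,0],"angular":[0,0,-0.358]},
    {"grip":0,"xyz":[128,299,0],"angular":[0,0,-0.358]},
  ],
)

```text
time_s: 10.4
tcp_pos: [0.447, 0.2226, 0.168]
ee_rot: [[-0.885, -0.466, -0.002], [-0.466, 0.885, -0.001], [0.003, -0.0, -1.0]]
wrist_force: [-0.1, -0.1, -2.1]
gripper_width: 0.549
gripper_force: 30.0
```

move_arm(
  series=[
    {"grip":0,"xyz":[0,0,30],"angular":[0,0,0]},
    {"grip":0,"xyz":[0,0,60],"angular":[0,0,0]},
    {"grip":0,"xyz":[0,0,85],"angular":[0,0,0]},
    {"grip":0,"xyz":[0,0,85],"angular":[0,0,0]},
    {"grip":0,"xyz":[0,0,85],"angular":[0,0,0]},
    {"grip":0,"xyz":[0,0,85],"angular":[0,0,0]},
  ],
)

```text
time_s: 11.0
tcp_pos: [0.4495, 0.2217, 0.0856]
ee_rot: [[-0.886, -0.463, 0.002], [-0.463, 0.886, 0.001], [-0.002, 0.0, -1.0]]
wrist_force: [0.4, -0.1, -0.7]
gripper_width: 0.548
gripper_force: 30.0
```

```bash
python3 go.py .4496 .2212 .0485 117.6; python3 - <<'E'
from station import r; from ov import *
s=r.sense()["tcp_pos"]; f=s[2]-.0443
t=[outl(s[0],s[1],27.6,S(.024),f),outl(s[0],s[1],27.6,S(.024),f+.056)]
c2=r.capture("side"); p=proj(c2,[.4496,.2212,.01])[0].astype(int)
cv2.imwrite("pics/v2.png",draw(c2,p[0]-40,p[1]-50,160,100,5,t+L[8:10]))
E
```

```text
t 11.0 tcp [0.4495 0.2217 0.0856] phi 117.6 shift [0.1, -0.4, 37.1] len 37.0 wz -0.0 deg 0.0 j6 -107.3
```

View pics/v2.png

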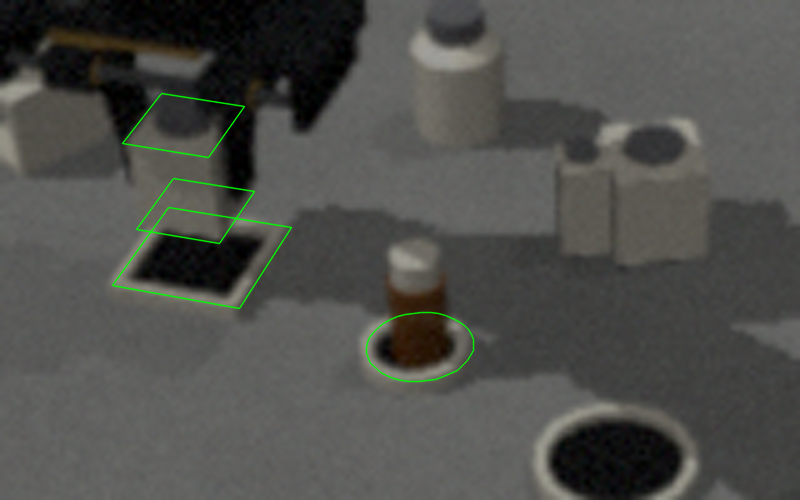

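The vial stands in its recess (417,350). The square bottle is aligned over its adapter (200,250). Lowering.

move_arm(
  series=[
    {"grip":0,"xyz":[0,0,18],"angular":[0,0,0]},
    {"grip":0,"xyz":[0,0,30],"angular":[0,0,0]},
    {"grip":0,"xyz":[0,0,37],"angular":[0,0,0]},
    {"grip":0,"xyz":[0,0,37],"angular":[0,0,0]},
    {"grip":0,"xyz":[0,0,37],"angular":[0,0,0]},
  ],
)

```text
time_s: 11.55
tcp_pos: [0.4491, 0.2218, 0.0483]
ee_rot: [[-0.886, -0.463, 0.001], [-0.463, 0.886, 0.001], [-0.002, 0.0, -1.0]]
wrist_force: [-0.8, -0.9, -1.0]
gripper_width: 0.551
gripper_force: 30.0
```

move_arm(
  series=[
    {"grip":0.9,"xyz":[0,0,0],"angular":[0,0,0]},
    {"grip":0.9,"xyz":[0,0,0],"angular":[0,0,0]},
    {"grip":0.9,"xyz":[0,0,0],"angular":[0,0,0]},
    {"grip":0.9,"xyz":[0,0,0],"angular":[0,0,0]},
    {"grip":0.9,"xyz":[0,0,-15],"angular":[0,0,0]},
    {"grip":1,"xyz":[0,0,-40],"angular":[0,0,0]},
    {"grip":1,"xyz":[0,0,-75],"angular":[0,0,0]},
    {"grip":1,"xyz":[0,0,-115],"angular":[0,0,0]},
    {"grip":1,"xyz":[0,0,-125],"angular":[0,0,0]},
    {"grip":1,"xyz":[0,0,-125],"angular":[0,0,0]},
  ],
)

```text
time_s: 12.55
tcp_pos: [0.4493, 0.2221, 0.1745]
ee_rot: [[-0.886, -0.463, 0.003], [-0.463, 0.886, 0.003], [-0.005, 0.001, -1.0]]
wrist_force: [-0.3, 0.8, -0.6]
gripper_width: 0.996
gripper_force: 0.0
```

```bash
python3 go.py .643 .217 .17
```

```text
t 12.55 tcp [0.4493 0.2221 0.1745] phi 117.6 shift [-169.3, -94.3, 4.5] len 194.0 wz -0.0 deg 0 j6 -107.3
```

move_arm(
  series=[
    {"grip":1,"xyz":[-25,-14,0],"angular":[0,0,0]},
    {"grip":1,"xyz":[-65,-36,0],"angular":[0,0,0]},
    {"grip":1,"xyz":[-105,-58,0],"angular":[0,0,0]},
    {"grip":1,"xyz":[-145,-80,2],"angular":[0,0,0]},
    {"grip":1,"xyz":[-169,-94,4],"angular":[0,0,0]},
    {"grip":1,"xyz":[-169,-94,4],"angular":[0,0,0]},
    {"grip":1,"xyz":[-169,-94,4],"angular":[0,0,0]},
    {"grip":1,"xyz":[-169,-94,4],"angular":[0,0,0]},
  ],
)

```text
time_s: 13.35
tcp_pos: [0.6406, 0.2163, 0.1673]
ee_rot: [[-0.886, -0.464, -0.002], [-0.464, 0.886, -0.001], [0.003, 0.0, -1.0]]
wrist_force: [0.6, -0.3, 0.3]
gripper_width: 0.996
gripper_force: 0.0
```

```bash
python3 go.py .643 .217 .048
```

```text
t 13.35 tcp [0.6406 0.2163 0.1673] phi 117.6 shift [-2.5, -0.5, 119.3] len 119.0 wz -0.0 deg 0 j6 -94.7
```

move_arm(
  series=[
    {"grip":1,"xyz":[-1,0,40],"angular":[0,0,0]},
    {"grip":1,"xyz":[-1,0,80],"angular":[0,0,0]},
    {"grip":1,"xyz":[-1,0,108],"angular":[0,0,0]},
    {"grip":1,"xyz":[-1,0,121],"angular":[0,0,0]},
    {"grip":1,"xyz":[-1,0,121],"angular":[0,0,0]},
    {"grip":0,"xyz":[-1,0,121],"angular":[0,0,0]},
    {"grip":0,"xyz":[-1,0,121],"angular":[0,0,0]},
    {"grip":0,"xyz":[-1,0,121],"angular":[0,0,0]},
    {"grip":0,"xyz":[-1,0,121],"angular":[0,0,0]},
    {"grip":0,"xyz":[-1,0,121],"angular":[0,0,0]},
  ],
)

```text
time_s: 14.35
tcp_pos: [0.643, 0.2171, 0.0483]
ee_rot: [[-0.886, -0.463, 0.001], [-0.463, 0.886, 0.001], [-0.001, 0.0, -1.0]]
wrist_force: [-0.9, 0.6, 0.4]
gripper_width: 0.632
gripper_force: 0.5
```

move_arm(
  series=[
    {"grip":0,"xyz":[0,0,0],"angular":[0,0,0]},
    {"grip":0,"xyz":[0,0,0],"angular":[0,0,0]},
    {"grip":0,"xyz":[0,0,0],"angular":[0,0,0]},
  ],
)

```text
time_s: 14.65
tcp_pos: [0.6431, 0.2172, 0.0483]
ee_rot: [[-0.886, -0.464, 0.001], [-0.464, 0.886, 0.0], [-0.001, -0.0, -1.0]]
wrist_force: [-1.5, 0.6, 4.6]
gripper_width: 0.611
gripper_force: 30.0
```

move_arm(
  series=[
    {"grip":0,"xyz":[0,0,-20],"angular":[0,0,0]},
    {"grip":0,"xyz":[0,0,-50],"angular":[0,0,0]},
    {"grip":0,"xyz":[0,0,-85],"angular":[0,0,0]},
    {"grip":0,"xyz":[0,0,-110],"angular":[0,0,0]},
    {"grip":0,"xyz":[0,0,-126],"angular":[0,0,0]},
    {"grip":0,"xyz":[0,0,-126],"angular":[0,0,0]},
  ],
)

```text
time_s: 15.25
tcp_pos: [0.6439, 0.2172, 0.1759]
ee_rot: [[-0.886, -0.463, 0.004], [-0.463, 0.886, 0.002], [-0.005, -0.0, -1.0]]
wrist_force: [0.2, -0.3, -0.8]
gripper_width: 0.611
gripper_force: 30.0
```

```bash
python3 go.py .4853 -.0587 .174
```

```text
t 15.25 tcp [0.6439 0.2172 0.1759] phi 117.6 shift [268.4, -171.0, 1.9] len 318.0 wz -0.0 deg 0 j6 -94.7
```

move_arm(
  series=[
    {"grip":0,"xyz":[15,-10,0],"angular":[0,0,0]},
    {"grip":0,"xyz":[45,-29,0],"angular":[0,0,0]},
    {"grip":0,"xyz":[80,-51,0],"angular":[0,0,0]},
    {"grip":0,"xyz":[116,-74,0],"angular":[0,0,0]},
    {"grip":0,"xyz":[152,-97,0],"angular":[0,0,0]},
    {"grip":0,"xyz":[188,-120,0],"angular":[0,0,0]},
    {"grip":0,"xyz":[224,-143,0],"angular":[0,0,0]},
    {"grip":0,"xyz":[253,-161,0],"angular":[0,0,0]},
    {"grip":0,"xyz":[268,-171,0],"angular":[0,0,0]},
    {"grip":0,"xyz":[268,-171,0],"angular":[0,0,0]},
  ],
)

```text
time_s: 16.25
tcp_pos: [0.4828, -0.0604, 0.1725]
ee_rot: [[-0.887, -0.461, -0.003], [-0.461, 0.887, -0.0], [0.002, 0.001, -1.0]]
wrist_force: [0.6, -0.1, -1.9]
gripper_width: 0.61
gripper_force: 30.0
```

move_arm(
  series=[
    {"grip":0,"xyz":[0,0,30],"angular":[0,0,0]},
    {"grip":0,"xyz":[0,0,60],"angular":[0,0,0]},
    {"grip":0,"xyz":[0,0,85],"angular":[0,0,0]},
    {"grip":0,"xyz":[0,0,85],"angular":[0,0,0]},
    {"grip":0,"xyz":[0,0,85],"angular":[0,0,0]},
    {"grip":0,"xyz":[0,0,85],"angular":[0,0,0]},
  ],
)

```text
time_s: 16.85
tcp_pos: [0.486, -0.0583, 0.0896]
ee_rot: [[-0.886, -0.464, 0.003], [-0.464, 0.886, 0.0], [-0.002, -0.001, -1.0]]
wrist_force: [0.8, 0.2, -1.6]
gripper_width: 0.611
gripper_force: 30.0
```

```bash
python3 go.py .4853 -.0587 .0525; python3 - <<'E'
from station import r; from ov import *
s=r.sense()["tcp_pos"]; f=s[2]-.0483
t=[outl(s[0],s[1],0,.027,f),outl(s[0],s[1],0,.0165,f+.08)]
c2=r.capture("side"); p=proj(c2,[.4853,-.0587,.01])[0].astype(int)
cv2.imwrite("pics/v3.png",draw(c2,p[0]-100,p[1]-70,160,100,5,t+L[8:]))
E
```

```text
t 16.85 tcp [ 0.486  -0.0583  0.0896] phi 117.7 shift [0.8, -0.1, 37.1] len 37.0 wz -0.0 deg 0 j6 -74.6
```

View pics/v3.png

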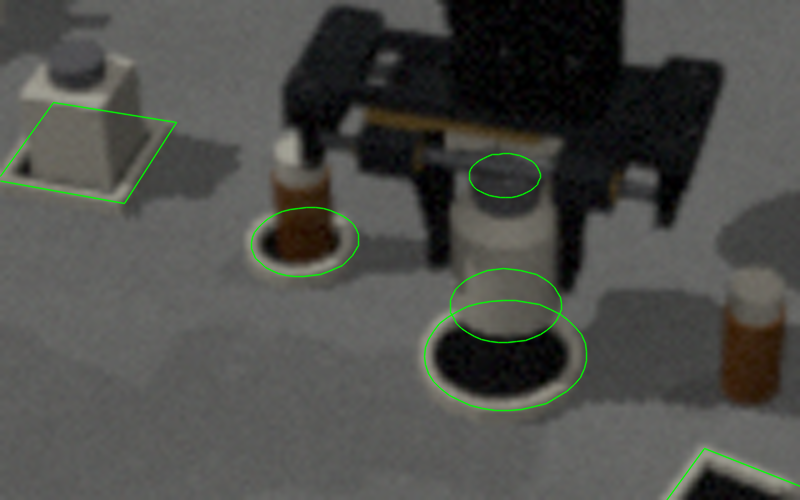

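The round bottle (505,300) is over its recess (500,355), and the square bottle is standing at (85,130). Lowering.

move_arm(
  series=[
    {"grip":0,"xyz":[0,0,18],"angular":[0,0,0]},
    {"grip":0,"xyz":[0,0,30],"angular":[0,0,0]},
    {"grip":0,"xyz":[0,0,37],"angular":[0,0,0]},
    {"grip":0,"xyz":[0,0,37],"angular":[0,0,0]},
    {"grip":0,"xyz":[0,0,37],"angular":[0,0,0]},
  ],
)

```text
time_s: 17.4
tcp_pos: [0.4853, -0.0587, 0.0523]
ee_rot: [[-0.886, -0.464, 0.002], [-0.464, 0.886, 0.0], [-0.002, -0.001, -1.0]]
wrist_force: [-0.0, 1.2, -0.5]
gripper_width: 0.61
gripper_force: 30.0
```

move_arm(
  series=[
    {"grip":0.9,"xyz":[0,0,0],"angular":[0,0,0]},
    {"grip":0.9,"xyz":[0,0,0],"angular":[0,0,0]},
    {"grip":0.9,"xyz":[0,0,0],"angular":[0,0,0]},
    {"grip":0.9,"xyz":[0,0,0],"angular":[0,0,0]},
    {"grip":0.9,"xyz":[0,0,-15],"angular":[0,0,0]},
    {"grip":1,"xyz":[0,0,-40],"angular":[0,0,0]},
    {"grip":1,"xyz":[0,0,-75],"angular":[0,0,0]},
    {"grip":1,"xyz":[0,0,-115],"angular":[0,0,0]},
    {"grip":1,"xyz":[0,0,-125],"angular":[0,0,0]},
    {"grip":1,"xyz":[0,0,-125],"angular":[0,0,0]},
  ],
)

```text
time_s: 18.4
tcp_pos: [0.4855, -0.0586, 0.1784]
ee_rot: [[-0.886, -0.463, 0.005], [-0.463, 0.886, 0.001], [-0.005, -0.001, -1.0]]
wrist_force: [-0.3, 0.1, -1.2]
gripper_width: 1.001
gripper_force: 0.0
```

```bash
python3 go.py .6378 .063 .17 51
```

```text
t 18.4 tcp [ 0.4855 -0.0586  0.1784] phi 117.6 shift [-191.3, 37.2, 8.4] len 195.0 wz 1.162 deg -66.6 j6 -74.6
```

move_arm(
  series=[
    {"grip":1,"xyz":[-20,4,0],"angular":[0,0,0.12]},
    {"grip":1,"xyz":[-45,9,0],"angular":[0,0,0.25]},
    {"grip":1,"xyz":[-70,14,0],"angular":[0,0,0.38]},
    {"grip":1,"xyz":[-95,19,0],"angular":[0,0,0.51]},
    {"grip":1,"xyz":[-120,24,2],"angular":[0,0,0.65]},
    {"grip":1,"xyz":[-145,29,4],"angular":[0,0,0.79]},
    {"grip":1,"xyz":[-170,33,6],"angular":[0,0,0.93]},
    {"grip":1,"xyz":[-191,37,8],"angular":[0,0,1.06]},
    {"grip":1,"xyz":[-191,37,8],"angular":[0,0,1.162]},
    {"grip":1,"xyz":[-191,37,8],"angular":[0,0,1.162]},
  ],
)

```text
time_s: 19.4
tcp_pos: [0.6358, 0.0627, 0.1655]
ee_rot: [[-0.778, 0.629, -0.005], [0.629, 0.778, -0.001], [0.003, -0.004, -1.0]]
wrist_force: [-0.9, -0.5, -0.9]
gripper_width: 0.998
gripper_force: 0.0
```

move_arm(
  series=[
    {"grip":1,"xyz":[0,0,15],"angular":[0,0,0]},
    {"grip":1,"xyz":[0,0,30],"angular":[0,0,0]},
    {"grip":1,"xyz":[0,0,30],"angular":[0,0,0]},
    {"grip":1,"xyz":[0,0,30],"angular":[0,0,0]},
  ],
)

```text
time_s: 19.8
tcp_pos: [0.6362, 0.062, 0.1379]
ee_rot: [[-0.778, 0.628, -0.002], [0.628, 0.778, -0.001], [0.001, -0.002, -1.0]]
wrist_force: [0.4, -0.3, 1.1]
gripper_width: 0.997
gripper_force: 0.0
```

```bash
python3 go.py .6378 .063 .043 51
```

```text
t 19.8 tcp [0.6362 0.062  0.1379] phi 51.1 shift [-0.7, 1.8, 94.9] len 95.0 wz 0.002 deg -0.1 j6 -149.0
```

move_arm(
  series=[
    {"grip":1,"xyz":[0,1,35],"angular":[0,0,0]},
    {"grip":1,"xyz":[0,1,65],"angular":[0,0,0]},
    {"grip":1,"xyz":[0,1,87],"angular":[0,0,0]},
    {"grip":1,"xyz":[0,1,96],"angular":[0,0,0]},
    {"grip":1,"xyz":[0,1,96],"angular":[0,0,0]},
    {"grip":0,"xyz":[0,1,96],"angular":[0,0,0]},
    {"grip":0,"xyz":[0,1,96],"angular":[0,0,0]},
    {"grip":0,"xyz":[0,1,96],"angular":[0,0,0]},
    {"grip":0,"xyz":[0,1,96],"angular":[0,0,0]},
    {"grip":0,"xyz":[0,1,96],"angular":[0,0,0]},
  ],
)

```text
time_s: 20.8
tcp_pos: [0.6377, 0.0634, 0.0432]
ee_rot: [[-0.778, 0.629, 0.001], [0.629, 0.778, 0.0], [-0.001, 0.001, -1.0]]
wrist_force: [-0.2, 0.5, 0.2]
gripper_width: 0.629
gripper_force: 0.3
```

move_arm(
  series=[
    {"grip":0,"xyz":[0,0,0],"angular":[0,0,0]},
    {"grip":0,"xyz":[0,0,0],"angular":[0,0,0]},
    {"grip":0,"xyz":[0,0,0],"angular":[0,0,0]},
  ],
)

```text
time_s: 21.1
tcp_pos: [0.6378, 0.0634, 0.0432]
ee_rot: [[-0.778, 0.629, 0.001], [0.629, 0.778, 0.0], [-0.001, 0.001, -1.0]]
wrist_force: [-0.5, 0.9, 2.3]
gripper_width: 0.617
gripper_force: 30.0
```

move_arm(
  series=[
    {"grip":0,"xyz":[0,0,-20],"angular":[0,0,0]},
    {"grip":0,"xyz":[0,0,-50],"angular":[0,0,0]},
    {"grip":0,"xyz":[0,0,-85],"angular":[0,0,0]},
    {"grip":0,"xyz":[0,0,-120],"angular":[0,0,0]},
    {"grip":0,"xyz":[0,0,-136],"angular":[0,0,0]},
    {"grip":0,"xyz":[0,0,-136],"angular":[0,0,0]},
  ],
)

```text
time_s: 21.7
tcp_pos: [0.6383, 0.0635, 0.1811]
ee_rot: [[-0.777, 0.629, 0.005], [0.629, 0.777, 0.001], [-0.003, 0.004, -1.0]]
wrist_force: [0.2, -0.7, -0.4]
gripper_width: 0.615
gripper_force: 30.0
```

```bash
python3 - <<'E'
import numpy as np
a=np.radians(12.8); print(.4579+.008*np.cos(a),-.2228+.008*np.sin(a))
E
python3 go.py .4657 -.2210 .18 102.8
```

```text
0.4657011948344445 -0.22102761201904425
t 21.7 tcp [0.6383 0.0635 0.1811] phi 51.0 shift [-44.7, -329.7, 1.1] len 333.0 wz -0.904 deg 51.8 j6 -149.1
```

move_arm(
  series=[
    {"grip":0,"xyz":[-2,-15,0],"angular":[0,0,-0.05]},
    {"grip":0,"xyz":[-6,-45,0],"angular":[0,0,-0.14]},
    {"grip":0,"xyz":[-11,-83,0],"angular":[0,0,-0.24]},
    {"grip":0,"xyz":[-16,-121,0],"angular":[0,0,-0.34]},
    {"grip":0,"xyz":[-21,-159,0],"angular":[0,0,-0.45]},
    {"grip":0,"xyz":[-27,-197,0],"angular":[0,0,-0.56]},
    {"grip":0,"xyz":[-32,-235,0],"angular":[0,0,-0.67]},
    {"grip":0,"xyz":[-37,-273,0],"angular":[0,0,-0.77]},
    {"grip":0,"xyz":[-42,-308,0],"angular":[0,0,-0.86]},
    {"grip":0,"xyz":[-45,-330,0],"angular":[0,0,-0.904]},
  ],
)

```text
time_s: 22.7
tcp_pos: [0.4618, -0.2229, 0.1764]
ee_rot: [[-0.975, -0.222, -0.005], [-0.222, 0.975, 0.001], [0.004, 0.002, -1.0]]
wrist_force: [-0.7, 0.4, -1.8]
gripper_width: 0.616
gripper_force: 30.0
```

move_arm(
  series=[
    {"grip":0,"xyz":[0,0,0],"angular":[0,0,0]},
    {"grip":0,"xyz":[0,0,0],"angular":[0,0,0]},
    {"grip":0,"xyz":[0,0,30],"angular":[0,0,0]},
    {"grip":0,"xyz":[0,0,65],"angular":[0,0,0]},
    {"grip":0,"xyz":[0,0,95],"angular":[0,0,0]},
    {"grip":0,"xyz":[0,0,95],"angular":[0,0,0]},
    {"grip":0,"xyz":[0,0,95],"angular":[0,0,0]},
  ],
)

```text
time_s: 23.4
tcp_pos: [0.4652, -0.2211, 0.0833]
ee_rot: [[-0.975, -0.223, -0.001], [-0.223, 0.975, -0.0], [0.001, 0.0, -1.0]]
wrist_force: [0.8, -0.1, -0.9]
gripper_width: 0.615
gripper_force: 30.0
```

```bash
python3 go.py .4657 -.2210 .0474 102.8; python3 - <<'E'
from station import r; from ov import *
s=r.sense(); s,R=s["tcp_pos"],s["ee_rot"]; f=s[2]-.0432; yaw=np.degrees(np.arctan2(R[1,1],R[0,1]))-90; a=np.radians(yaw)
x,y=s[0]-.008*np.cos(a),s[1]-.008*np.sin(a); t=[outl(x,y,yaw,C,f),outl(x,y,yaw,C,f+.058)]
c2=r.capture("side"); p=proj(c2,[.4579,-.2228,.01])[0].astype(int)
cv2.imwrite("pics/v4.png",draw(c2,p[0]-90,p[1]-75,160,120,5,t+L[8:]))
E
```

```text
t 23.4 tcp [ 0.4652 -0.2211  0.0833] phi 102.9 shift [-0.5, -0.0, 35.9] len 36.0 wz 0.002 deg -0.1 j6 -69.8
```

View pics/v4.png

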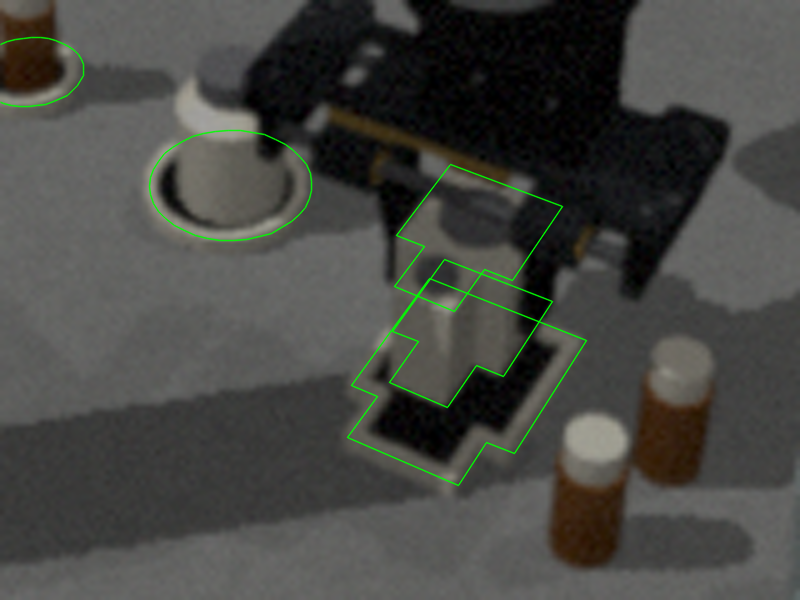

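The cassette is aligned with its adapter, tail to tail, and the round bottle is seated. Lowering.

move_arm(
  series=[
    {"grip":0,"xyz":[0,0,18],"angular":[0,0,0]},
    {"grip":0,"xyz":[0,0,29],"angular":[0,0,0]},
    {"grip":0,"xyz":[0,0,36],"angular":[0,0,0]},
    {"grip":0,"xyz":[0,0,36],"angular":[0,0,0]},
    {"grip":0,"xyz":[0,0,36],"angular":[0,0,0]},
  ],
)

```text
time_s: 23.95
tcp_pos: [0.4651, -0.2217, 0.048]
ee_rot: [[-0.975, -0.222, 0.001], [-0.222, 0.975, -0.0], [-0.001, -0.0, -1.0]]
wrist_force: [-0.4, -1.3, -0.7]
gripper_width: 0.616
gripper_force: 30.0
```

move_arm(
  series=[
    {"grip":0.85,"xyz":[0,0,0],"angular":[0,0,0]},
    {"grip":0.85,"xyz":[0,0,0],"angular":[0,0,0]},
    {"grip":0.85,"xyz":[0,0,0],"angular":[0,0,0]},
    {"grip":0.85,"xyz":[0,0,0],"angular":[0,0,0]},
    {"grip":0.85,"xyz":[0,0,-15],"angular":[0,0,0]},
    {"grip":0.85,"xyz":[0,0,-40],"angular":[0,0,0]},
    {"grip":1,"xyz":[0,0,-75],"angular":[0,0,0]},
    {"grip":1,"xyz":[0,0,-115],"angular":[0,0,0]},
    {"grip":1,"xyz":[0,0,-155],"angular":[0,0,0]},
    {"grip":1,"xyz":[0,0,-165],"angular":[0,0,0]},
  ],
)

```text
time_s: 24.95
tcp_pos: [0.467, -0.2223, 0.2177]
ee_rot: [[-0.975, -0.223, 0.009], [-0.223, 0.975, -0.003], [-0.009, -0.005, -1.0]]
wrist_force: [-0.5, -1.4, 0.5]
gripper_width: 0.992
gripper_force: 0.0
```

```bash
python3 go.py .3 -.45 .25
```

```text
t 24.95 tcp [ 0.467  -0.2223  0.2177] phi 102.9 shift [213.5, -184.8, -32.3] len 284.0 wz -0.0 deg 0 j6 -69.8
```

Retreating clear for a last look.

move_arm(
  series=[
    {"grip":1,"xyz":[30,-26,-10],"angular":[0,0,0]},
    {"grip":1,"xyz":[65,-56,-20],"angular":[0,0,0]},
    {"grip":1,"xyz":[100,-87,-30],"angular":[0,0,0]},
    {"grip":1,"xyz":[135,-117,-30],"angular":[0,0,0]},
    {"grip":1,"xyz":[170,-147,-30],"angular":[0,0,0]},
    {"grip":1,"xyz":[200,-173,-30],"angular":[0,0,0]},
    {"grip":1,"xyz":[213,-185,-30],"angular":[0,0,0]},
    {"grip":1,"xyz":[213,-185,-30],"angular":[0,0,0]},
    {"grip":1,"xyz":[213,-185,-30],"angular":[0,0,0]},
  ],
)

```text
time_s: 25.85
tcp_pos: [0.2977, -0.4491, 0.2419]
ee_rot: [[-0.975, -0.221, -0.001], [-0.221, 0.975, 0.001], [0.0, 0.001, -1.0]]
wrist_force: [0.5, -0.1, 0.8]
gripper_width: 1.002
gripper_force: 0.0
```

```bash
python3 - <<'E'
from station import r; from ov import *
c=r.capture("top"); d=r.capture("side")
cv2.imwrite("pics/f1.png",draw(c,150,180,200,90,4,[])); cv2.imwrite("pics/f2.png",draw(d,140,165,200,150,4,[]))
E
```

```text
(no output)
```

View pics/f1.png

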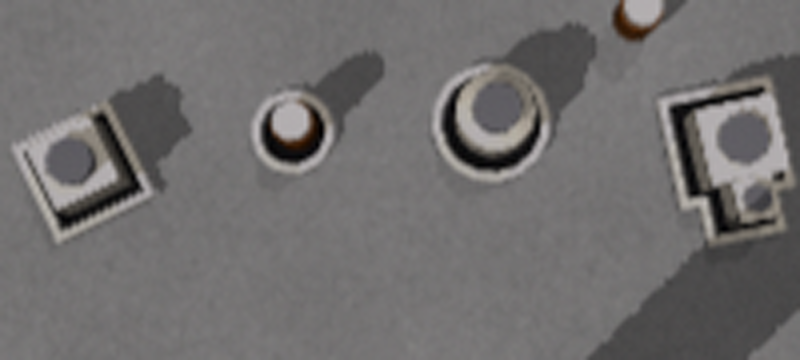

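View pics/f2.png

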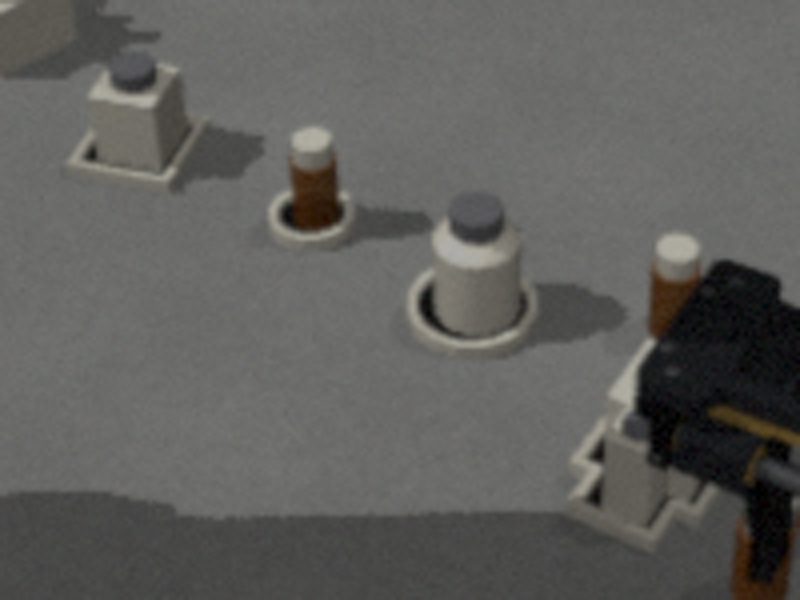

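```bash
python3 - <<'E'
from ov import *
c=np.load("top0.npz"); Q=lambda x,y:[150+(x-1.5)/4,180+(y-1.5)/4]
for n,p,z,a in(("sq",(71,160),.074,(.4496,.2212)),("vial",(293,120),.070,(.4774,.0774)),("round",(498,106),.084,(.4853,-.0587)),("cas",(743,137),.068,(.4579+.0141,-.2228+.0032)),("tail",(755,196),.068,(.4579-.0244,-.2228-.0055))):
    e=(back(c,[Q(*p)],z)[0]-a)*1e3; print(n,e.round(1),np.linalg.norm(e).round(1))
E
```

```text
sq [ 2.4 -2.8] 3.7
vial [ 2.1 -3.5] 4.1
round [ 2.7 -1.6] 3.1
cas [-1.9 -2.2] 2.9
tail [-2.1 -0.7] 2.2
```

All five checked points are within about 4 mm of the adapter centres, and the containers look upright and fully down. Handing in.

```bash
python3 -c "
from station import r
print(r.finish_job())"
```

```text
the job is handed in; nothing more can be done
None
```

I loaded all four containers into their adapters and handed the job in at about 26 s. In the last pictures they look upright and fully down, each within about 4 mm of its adapter's centre. The hand-in returned no verdict. The planned paths kept clear of the rack and beaker, but I did not measure their positions again at the end.

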